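# Snap a data logger onto its bench anchor loop

### The job

Secure the data logger to the bench: press its snap hook down over the top bar of the narrower of the two steel anchor loops until the sprung gate gives way and springs shut under the bar. Leave the logger clipped to that loop, standing upright on the bench, and let go of it.

Things in the scene. Friction and masses are not known exactly. Their poses are not given: they have to be found in the camera images.
- logger_tab (a point): Centre of the upright steel grip tab on top of the data logger's snap hook, 123 mm above the logger's underside. Tab: 32 mm along x, 12 mm thick along y, top 20 mm above this point. Grasp it from above across the 12 mm, fingertips at most 15 mm below this point. x points from the grey box (36 x 46 x 56 mm, centre at x = -44 mm; it stands on the bench) to the hook's nose; z up. 0.14-0.26 kg.
- hook_mouth (a point): Middle of the snap hook's gate, 6 mm ahead (x) of and 97 mm below the grip tab's centre; same axes. The hook is an inverted U of 12 mm round bar in the x-z plane, mouth down, 39 mm clear: spine at x = -26, nose at x = +25 mm, both ending 10 mm below this point; inside of the bow 66 mm above it. Bring the loop's bar here, +-11 mm along x; with the logger on the bench the bar ends 54 mm above this point.
- gate (a joint): Angle of the hook's sprung gate, a 6 mm rod across the mouth: 0 shut; hinged at the spine, it swings up into the hook (to 1.5 rad) when a bar presses it from below and springs back shut by itself. It takes about 5 N at its middle to start, and the bar passes its tip after about 45 mm of pressing down.
- narrow_loop_bar (a point): Middle of the top bar of the narrower anchor loop (the target): an upright staple of 8 mm round steel bar, 66 mm wide outside, 50 mm inside, fixed to the bench by a foot plate 24 x 82 x 5 mm. y runs along the bar, z up; the bar's centre is 80 mm above the bench. The hook may come from either face of the loop, its x axis square to the bar (10 degrees off is fine).
- wide_loop_bar (a point): Middle of the top bar of the other, wider anchor loop (not to be used): same bar and height, but 118 mm wide outside, 102 mm inside, on a foot plate 134 mm long. y runs along the bar, z up.
Mind the look-alikes: they are no part of the job. Leave any orange look-alike of the part that bears narrow_loop_bar alone.

How it is judged:
By the outcome, as a careful person would: the job done as asked, in the order asked, and still so for the second after the job is handed in, with the robot touching nothing.
It also fails if it takes over 35 s, if anything falls off the work surface, if the arm or the gripper's body presses on something with over 40 N, if the wrist force passes 120 N, or if a joint passes its speed limit or range.

### The arm

A 6-joint arm with a two-finger parallel gripper is mounted at the origin on a cart in front of the work surface, level with it; the furniture and walls round the work are solid. World frame = base frame: x ahead of the robot, y to its left, z up, the work surface at z = 0. Lengths are in m, angles in degrees, forces in N, time in s.
With the tool pointing down it reaches from about 0.375 to 0.9 m from the base axis. Payload 3.1 kg.
Tool frame: the origin (TCP) lies midway between the tips of the shut fingers; the grasp point (between the pads) lies 19 mm behind it; z points along the fingers, y is the direction in which the jaws open and shut (so a half turn about z gives the same grasp; the last joint's range is limited). The gripper opens to 87 mm and grips with 3 to 60 N. Pads are 19 mm wide; open, the fingers measure 117 mm over their backs; the gripper's body (75 mm by 190 mm) begins 51 mm behind the grasp point.
Start: joints at [62.366, 30.224, 82.088, -0, 67.689, -10.227], TCP at [0.187, 0.596, 0.223] pointing down, gripper open.
Joint ranges: [-176.69, 176.69], [-43.24, 126.21], [12.49, 139.97], [-82, 262], [0, 151.66], [-163.58, 163.58]. Speed limits (degrees/s): [159.86, 159.86, 180, 180, 180, 180].

### API

Orientations are given as a 3x3 rotation matrix whose columns are the frame's x, y, z axes.
In Python, from rig import bot, capture, get_calibration gives the robot as it stands.
- The arm moves only by the tool play_rows, never from a script. Its arguments are lists of equal length, an entry for each row: "fingers": the closure in counts, from 0 (fully open) to 255 (shut); "linear": the shift along the tool's x, y, z in mm, a list of three; "rot": the turn, a rotation vector about the tool's x, y, z in degrees, a list of three. A call has 1 to 20 rows; each row is the pose to reach, as a shift and turn from the pose commanded when the call began, along the tool's axes at that moment; what a row does not reach only later rows make up. A row lasts 1/10 s, in which the tool goes at most 50 mm and 8.59 degrees, less where a joint would pass 70% of its speed; a pose out of reach is approached as far as the arm can. A call with a gripper value outside its range is refused whole. The fingers move at their own pace and stop on an object; the grip force is fixed at half the most. Time passes only in rows, so rows that repeat a pose let the fingers close. It gives the time, the measured TCP pose, the force and the opening at its end, in the units of the state.
- bot.read_state(): the state, without advancing time (a new reading comes with each control period).
- capture(name): name is "scene" or "side" or "wrist"; returns the picture (420x560x3 uint8, red, green, blue); there is no depth.
- get_calibration(name): a dict with "vfov" (degrees; the focal length in pixels is half the picture's height over the tangent of half this angle, whatever the lens; pixels are square), "cx", "cy" (the principal point, pixels), "camera_from_world" (4x4, takes a point from world to camera coordinates). Camera axes: x right, y down, z forward; pixel columns grow to the right and rows downward; lengths in m; the calibration is good to about 2 mm. A picture is of the moment at which its call begins: read the wrist's pose just before it. get_calibration takes no time and is no camera call; for the wrist camera it gives the pose at the moment of the call.
- bot.hand_in(): hands the job in, once; it reports no verdict.
The state is a dict: "time_s": time; "joint_positions": joint angles; "qvel": joint speeds; "tau": joint torques, N m; "position": TCP position; "tcp_rot": TCP orientation; "force": force on the tool from outside, world axes, zero at the start; "moment": the same for the moment, N m; "opening": opening from 0.0 (shut) to 1.0 (fully open).
Only numpy, scipy, OpenCV 4.12 (cv2) and the standard library are available. Lean on these libraries where they do the work, as an engineer would, in place of code of your own. Each camera call takes 0.05 s, during which the arm holds its last target.

## Working session

There is one attempt and no reset: what is moved stays moved. The work goes in short steps, Python scripts to look and compute and a tool call to move; the robot and the scene stay as the last step left them, time stands still between calls to the robot, and variables do not carry over. Pictures are saved under pics/ and viewed, and the job is handed in when it is done.

Besides the shell and the picture viewer there is one more tool, called after ">>>" in YAML: its name, and indented under it one key for each argument. play_rows: Moves the arm, as the interface text tells. Its arguments: {"type":"object","properties":{"fingers":{"type":"array"},"linear":{"type":"array"},"rot":{"type":"array"}},"required":["fingers","linear","rot"]}

```bash
ls; mkdir -p pics; python3 - <<'E'
from rig import bot,capture,get_calibration
import cv2,numpy as np
print(bot.read_state())
for n in ["scene","side","wrist"]:
    c=get_calibration(n);print(n,c)
    cv2.imwrite(f"pics/{n}0.png",capture(n)[:,:,::-1])
E
```

```text
pics
{'time_s': 0.0, 'joint_positions': array([ 6.23668346e+01,  3.02772616e+01,  8.21568060e+01, -4.87925271e-04,
        6.76892243e+01, -1.02274941e+01]), 'qvel': array([0.0311842 , 0.06327855, 0.02714446, 0.08075128, 0.09392069,
       0.02370752]), 'tau': array([ 3.84761006e-04, -4.40045643e+01, -1.76588380e+01,  6.33170432e-02,
        5.83713083e-02, -1.69567361e-04]), 'position': array([0.18658878, 0.59572628, 0.22158759]), 'tcp_rot': array([[-9.54211508e-01,  2.99131100e-01, -9.91066887e-04],
       [ 2.99132508e-01,  9.54209670e-01, -1.91005265e-03],
       [ 3.74329455e-04, -2.11905455e-03, -9.99997685e-01]]), 'force': array([ 0.31339096, -0.48200357, -0.12463011]), 'moment': array([ 0.00900014, -0.03488145,  0.03026767]), 'opening': 0.9992690509871146}
scene {'vfov': 42.56037857613702, 'cx': 288.1949529993126, 'cy': 213.61536525852904, 'camera_from_world': array([[ 0.73464597, -0.67843618,  0.00443365, -0.25403639],
       [-0.48046026, -0.52485907, -0.70262429,  0.42058217],
       [ 0.47901278,  0.51404991, -0.71154722,  0.87564163],
       [ 0.        ,  0.        ,  0.        ,  1.        ]])}
side {'vfov': 57.63584922609532, 'cx': 282.8759456416018, 'cy': 209.69005286491932, 'camera_from_world': array([[ 0.9409493 , -0.33847797,  0.00686162, -0.40586328],
       [-0.15537373, -0.44975986, -0.87953117,  0.22998981],
       [ 0.30078801,  0.82652812, -0.47579181,  0.59166979],
       [ 0.        ,  0.        ,  0.        ,  1.        ]])}
wrist {'vfov': 59.11681413792582, 'cx': 273.95180990513705, 'cy': 208.67370343769088, 'camera_from_world': array([[ 2.99902405e-01,  9.53969869e-01, -1.92007564e-04,
        -6.24543439e-01],
       [ 9.17743433e-01, -2.88458839e-01,  2.73017378e-01,
        -3.21874570e-02],
       [ 2.60394966e-01, -8.20547820e-02, -9.62009082e-01,
         3.89814605e-01],
       [ 0.00000000e+00,  0.00000000e+00,  0.00000000e+00,
         1.00000000e+00]])}
```

View pics/scene0.png

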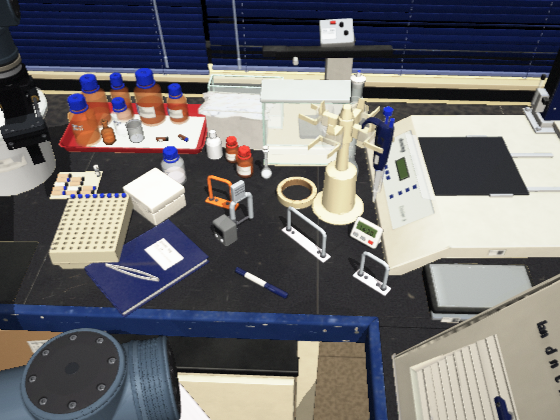

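View pics/side0.png

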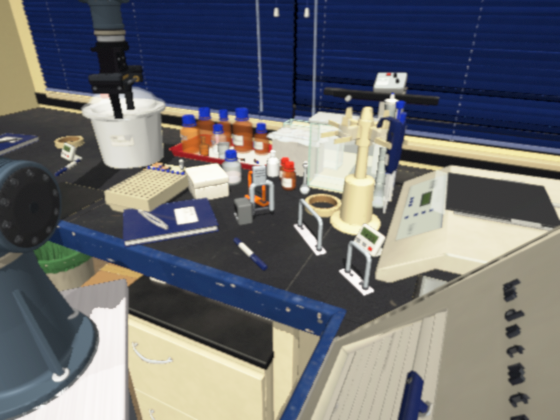

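View pics/wrist0.png

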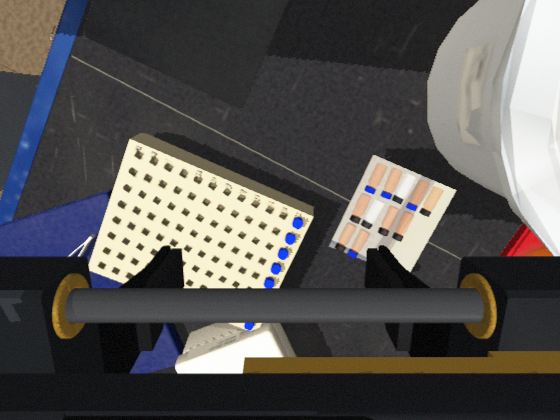

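The scene view shows the logger's grey box at about (224,231) with its hook at (240,205). The orange look-alike is directly behind it at (222,190), the wide loop is at (306,232) and the narrow loop at (373,272). I'll zoom in next.

```bash
python3 - <<'E'
import cv2,numpy as np
a=cv2.imread("pics/scene0.png");b=cv2.imread("pics/side0.png")
cv2.imwrite("pics/z1.png",cv2.resize(a[165:300,195:395],None,fx=4,fy=4,interpolation=cv2.INTER_CUBIC))
cv2.imwrite("pics/z2.png",cv2.resize(b[155:300,225:395],None,fx=4,fy=4,interpolation=cv2.INTER_CUBIC))
E
```

```text
(no output)
```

View pics/z1.png

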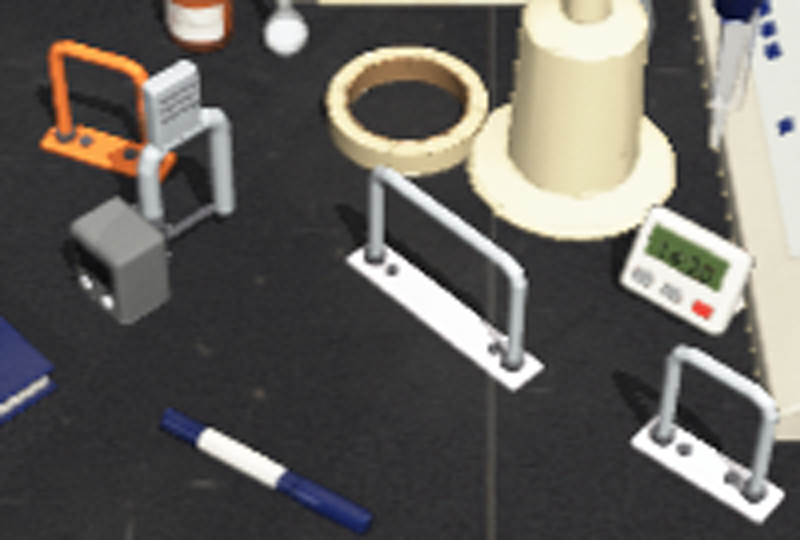

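View pics/z2.png

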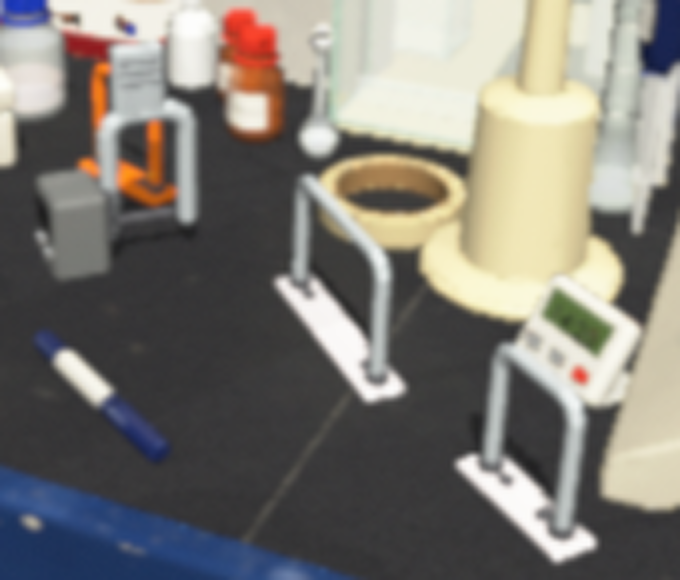

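```bash
cat > h.py <<'E'
import numpy as np
from rig import get_calibration
def ray(cal,u,v):
    f=210/np.tan(np.radians(cal["vfov"]/2)); T=np.array(cal["camera_from_world"]);R=T[:3,:3];t=T[:3,3]
    d=R.T@np.array([(u-cal["cx"])/f,(v-cal["cy"])/f,1]);return -R.T@t,d/np.linalg.norm(d)
def plane(cal,u,v,z):
    o,d=ray(cal,u,v);return o+d*(z-o[2])/d[2]
def tri(*rs):
    A=sum(np.eye(3)-np.outer(d,d) for o,d in rs);b=sum((np.eye(3)-np.outer(d,d))@o for o,d in rs)
    p=np.linalg.solve(A,b);return p,[np.linalg.norm((np.eye(3)-np.outer(d,d))@(p-o))*1e3 for o,d in rs]
def proj(cal,p):
    f=210/np.tan(np.radians(cal["vfov"]/2));q=np.array(cal["camera_from_world"])@np.r_[p,1];return np.array([cal["cx"]+f*q[0]/q[2],cal["cy"]+f*q[1]/q[2]])
E
cat > m.py <<'E'
from h import *
np.set_printoptions(precision=4,suppress=True)
S=get_calibration("scene");D=get_calibration("side")
s=lambda u,v:(195+(u+.5)/4-.5,165+(v+.5)/4-.5)
d=lambda u,v:(225+(u+.5)/4-.5,155+(v+.5)/4-.5)
pts={"nbar_far":((684,353),(504,351)),"nbar_near":((769,404),(576,402)),
"wbar_far":((380,175),(307,184)),"wbar_near":((516,270),(380,262)),
"tabTL":((146,83),(112,48)),"tabTR":((190,63),(157,45)),"tabBL":((154,143),(118,116)),"tabBR":((200,120),(164,112)),
"spinebot":((152,222),(113,228)),"nosebot":((224,212),(188,222)),"bowR":((218,116),(184,110)),"bowL":((150,158),(108,118))}
for k,(a,b) in pts.items():
    p,e=tri(ray(S,*s(*a)),ray(D,*d(*b)));print(k,p,np.round(e,1))
print("plates")
for k,z,L in [("nS",.005,[(632,440),(660,424),(784,491),(763,521)]),("wS",.005,[(346,258),(366,249),(544,366),(516,390)])]:
    P=np.array([plane(S,*s(*q),z) for q in L]);print(k,P,P.mean(0))
for k,z,L in [("nD",.005,[(456,463),(478,452),(597,541),(560,560)]),("wD",.005,[(274,281),(296,275),(406,384),(371,400)])]:
    P=np.array([plane(D,*d(*q),z) for q in L]);print(k,P,P.mean(0))
print("box top")
for q in [(113,198),(165,240),(122,258),(72,235)]: print(plane(S,*s(*q),.056))
E
python3 m.py
```

```text
nbar_far [0.5755 0.0154 0.0797] [0.4 0.4]
nbar_near [ 0.5826 -0.0362  0.0813] [2.1 2.1]
wbar_far [0.5545 0.2197 0.0742] [2.2 2.2]
wbar_near [0.5546 0.1148 0.0788] [1. 1.]
tabTL [0.4627 0.307  0.14  ] [0.9 0.9]
tabTR [0.4901 0.3036 0.1398] [0.6 0.6]
tabBL [0.4647 0.3071 0.0944] [1.3 1.3]
tabBR [0.4939 0.3035 0.0949] [0.6 0.6]
spinebot [0.4685 0.3277 0.0078] [3.4 3.4]
nosebot [0.5075 0.3031 0.0141] [2.1 2.1]
bowR [0.5044 0.299  0.0958] [1.9 1.9]
bowL [0.4545 0.2964 0.0986] [2.4 2.4]
plates
nS [[ 0.5622  0.0305  0.005 ]
 [ 0.5814  0.0277  0.005 ]
 [ 0.596  -0.0465  0.005 ]
 [ 0.573  -0.0515  0.005 ]] [ 0.5782 -0.0099  0.005 ]
wS [[0.5387 0.233  0.005 ]
 [0.552  0.2305 0.005 ]
 [0.5646 0.0986 0.005 ]
 [0.541  0.097  0.005 ]] [0.5491 0.1648 0.005 ]
nD [[ 0.5637  0.0299  0.005 ]
 [ 0.5787  0.0344  0.005 ]
 [ 0.5996 -0.0469  0.005 ]
 [ 0.5758 -0.0529  0.005 ]] [ 0.5795 -0.0089  0.005 ]
wD [[0.5414 0.2311 0.005 ]
 [0.5569 0.2335 0.005 ]
 [0.5702 0.1029 0.005 ]
 [0.5455 0.0953 0.005 ]] [0.5535 0.1657 0.005 ]
box top
[0.4413 0.3202 0.056 ]
[0.4424 0.2751 0.056 ]
[0.4166 0.2804 0.056 ]
[0.4069 0.3127 0.056 ]
```

```bash
python3 - <<'E'
import cv2,numpy as np
a=cv2.imread("pics/scene0.png");b=cv2.imread("pics/side0.png")
cv2.imwrite("pics/z3.png",cv2.resize(a[80:290,290:550],None,fx=3,fy=3,interpolation=cv2.INTER_CUBIC))
cv2.imwrite("pics/z4.png",cv2.resize(b[90:310,310:560],None,fx=3,fy=3,interpolation=cv2.INTER_CUBIC)[:600])
E
```

```text
(no output)
```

View pics/z3.png

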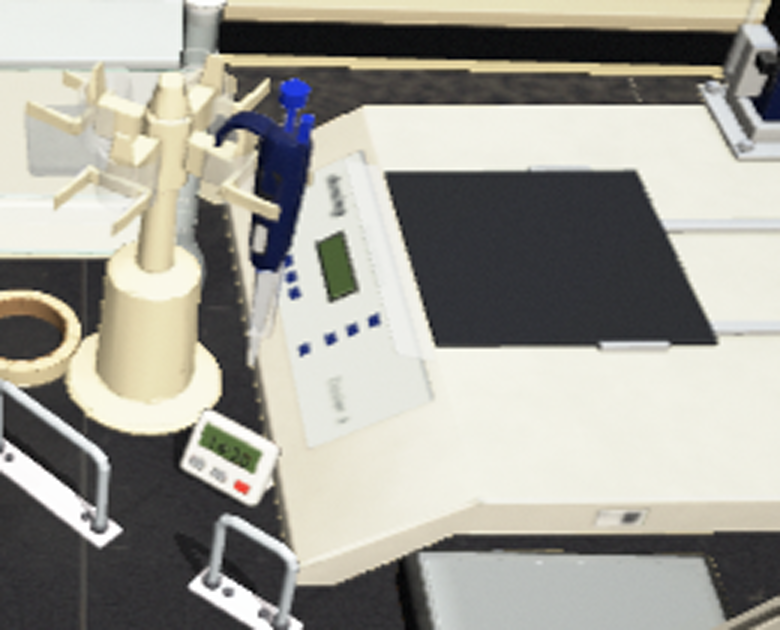

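View pics/z4.png

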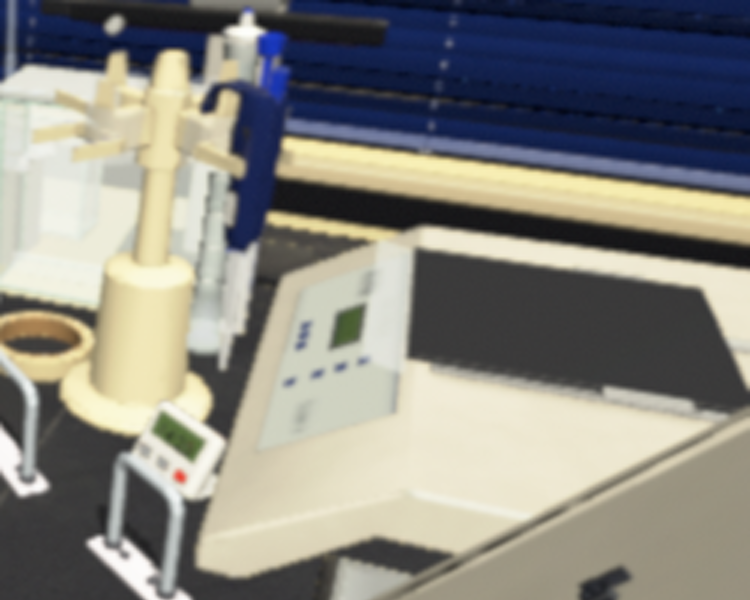

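```bash
python3 - <<'E'
from h import *
np.set_printoptions(precision=3,suppress=True)
S=get_calibration("scene");D=get_calibration("side")
s=lambda u,v:(290+u/3,80+v/3)
d=lambda u,v:(310+u/3,90+v/3)
for k,a,b in [("treetop",(172,78),(172,55)),("tree base",(145,395),(135,400)),("nearbranch tip",(125,225),(78,153)),("rbranch tip",(275,212),(240,168)),("leftbranch",(30,108),(38,135)),
 ("mach low corner",(300,580),(200,560)),("mach corner top",(478,500),(408,490)),("lcdpanel low left",(315,447),(262,448)),("panel lr",(432,400),(398,410)),("timer bl",(185,465),(135,460)),("timer top r",(278,450),(222,440)),("mach black corner",(435,345),(412,358))]:
    p,e=tri(ray(S,*s(*a)),ray(D,*d(*b)));print(k,p,np.round(e,1))
E
```

```text
treetop [0.698 0.203 0.286] [0.4 0.4]
tree base [0.683 0.183 0.006] [4.5 4.5]
nearbranch tip [0.601 0.152 0.239] [1.1 1.1]
rbranch tip [0.693 0.097 0.235] [1.2 1.2]
leftbranch [0.664 0.321 0.203] [14. 14.]
mach low corner [ 0.617 -0.026  0.016] [0.5 0.5]
mach corner top [ 0.7   -0.098  0.1  ] [1.6 1.6]
lcdpanel low left [0.698 0.032 0.05 ] [1.2 1.2]
panel lr [ 0.758 -0.019  0.097] [2.9 2.9]
timer bl [0.648 0.112 0.002] [0.1 0.1]
timer top r [0.675 0.048 0.052] [1.7 1.7]
mach black corner [0.781 0.002 0.122] [2.5 2.5]
```

```bash
python3 - <<'E'
from h import *
from rig import bot
np.set_printoptions(precision=4,suppress=True)
S=get_calibration("scene");D=get_calibration("side");W=get_calibration("wrist")
print(tri(ray(S,395,358),ray(D,338,350)))
st=bot.read_state();R=st["tcp_rot"];p=st["position"];print(p,R)
for uv in [(274,209),(274,130),(274,230)]:
    o,d=ray(W,*uv);print(R.T@(o-p),R.T@d)
# desired: logger yaw candidates; shift to go
for yaw in (0,-7):
    c,s_=np.cos(np.radians(yaw)),np.sin(np.radians(yaw))
    Rt=np.array([[-c,s_,0],[-s_,-c*-1,0],[0,0,-1.]]);
    print(np.degrees(np.arctan2(*(R.T@Rt)[[1,0],0])))
print(R.T@(np.array([.40,.30,.30])-p)*1e3)
E
```

```text
(array([ 0.4647, -0.1623,  0.0177]), [np.float64(1.8996569273155277), np.float64(1.8996569273154664)])
[0.1867 0.5959 0.2218] [[-0.9542  0.2991 -0.0008]
 [ 0.2991  0.9542 -0.0015]
 [ 0.0003 -0.0017 -1.    ]]
[ 0.0749  0.     -0.162 ] [-0.2742  0.0016  0.9617]
[ 0.0749  0.     -0.162 ] [-0.0675  0.0018  0.9977]
[ 0.0749  0.     -0.162 ] [-0.3282  0.0015  0.9446]
-17.40579892646853
-10.405805453781541
[-292.0517 -218.6384  -77.9305]
```

>>> play_rows:
  fingers: [0, 0, 0, 0, 0, 0, 0, 0, 0, 0, 0, 0]
  linear:
    - [-40, -19, -38]
    - [-80, -39, -38]
    - [-120, -58, -38]
    - [-160, -78, -38]
    - [-200, -97, -38]
    - [-240, -117, -38]
    - [-280, -136, -38]
    - [-320, -156, -38]
    - [-360, -175, -38]
    - [-388, -189, -38]
    - [-388, -189, -38]
    - [-388, -189, -38]
  rot:
    - [0, 0, -2]
    - [0, 0, -4]
    - [0, 0, -6]
    - [0, 0, -8]
    - [0, 0, -10]
    - [0, 0, -12]
    - [0, 0, -14]
    - [0, 0, -14]
    - [0, 0, -14]
    - [0, 0, -14]
    - [0, 0, -14]
    - [0, 0, -14]

```text
time_s: 1.35
position: [0.5005, 0.2994, 0.2601]
tcp_rot: [[-0.998, 0.061, -0.002], [0.061, 0.998, 0.0], [0.002, 0.0, -1.0]]
force: [-0.9, 0.7, -1.2]
opening: 0.999
```

```bash
python3 - <<'E'
from rig import bot,capture,get_calibration
import cv2,numpy as np,pickle
print(bot.read_state())
pickle.dump(get_calibration("wrist"),open("w1.pkl","wb"))
cv2.imwrite("pics/w1.png",capture("wrist")[:,:,::-1])
E
```

```text
{'time_s': 1.35, 'joint_positions': array([ 1.98991760e+01,  2.46584945e+01,  8.56683937e+01,  3.93102258e-02,
        6.97581955e+01, -6.66025398e+01]), 'qvel': array([ 2.08281712, -0.52424209,  0.77761627,  0.23317137,  0.19136372,
       -0.06555458]), 'tau': array([-1.14404764e+00, -3.96944010e+01, -1.85471767e+01, -9.21029435e-02,
        1.89005909e-02, -1.19293839e-02]), 'position': array([0.50050491, 0.29942953, 0.26005744]), 'tcp_rot': array([[-9.98120777e-01,  6.12560588e-02, -1.61535341e-03],
       [ 6.12559774e-02,  9.98122084e-01,  9.98719251e-05],
       [ 1.61843767e-03,  7.34191599e-07, -9.99998690e-01]]), 'force': array([-0.90872798,  0.74745128, -1.22661673]), 'moment': array([0.0305434 , 0.00294974, 0.07298941]), 'opening': 0.9993173757790127}
```

View pics/w1.png

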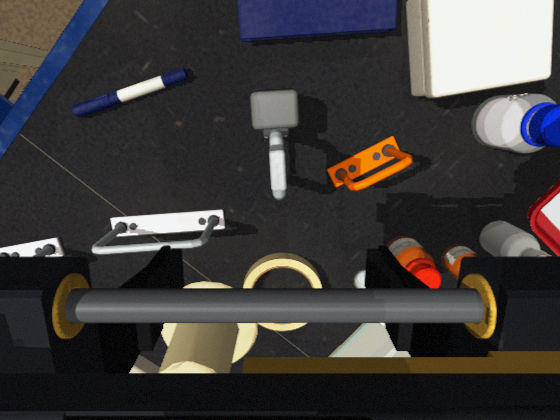

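```bash
python3 - <<'E'
import cv2
a=cv2.imread("pics/w1.png")
cv2.imwrite("pics/w1z.png",cv2.resize(a[80:210,235:325],None,fx=4.5,fy=4.5,interpolation=cv2.INTER_CUBIC))
E
```

```text
(no output)
```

View pics/w1z.png

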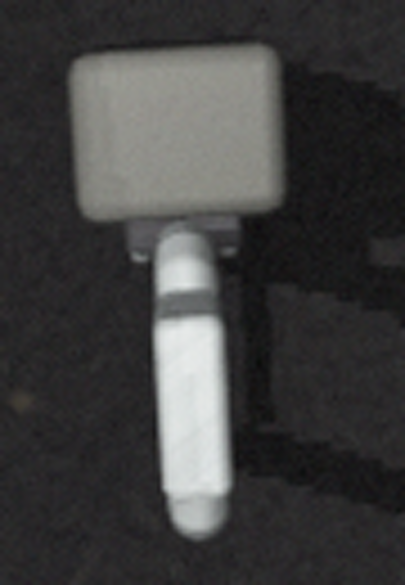

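```bash
cat > m2.py <<'E'
from h import *
from rig import bot
import pickle
np.set_printoptions(precision=4,suppress=True)
W=pickle.load(open("w1.pkl","rb"))
q=lambda u,v:(235+(u+.5)/4.5-.5,80+(v+.5)/4.5-.5)
P=np.array([plane(W,*q(*c),.143) for c in [(155,318),(222,318),(162,492),(232,490)]])
print(P,P.mean(0));a=(P[2]+P[3])/2-(P[0]+P[1])/2;print(np.linalg.norm(a),np.degrees(np.arctan2(a[1],a[0])))
B=np.array([plane(W,*q(*c),.056) for c in [(72,58),(278,46),(83,218),(284,206)]])
print(B,B.mean(0));b=(B[2]+B[3])/2-(B[0]+B[1])/2;print(np.degrees(np.arctan2(b[1],b[0])));b=(B[1]+B[3])/2-(B[0]+B[2])/2;print(np.degrees(np.arctan2(-b[0],b[1])))
t=P.mean(0)-B.mean(0);print("box->tab",t,np.linalg.norm(t[:2]),np.degrees(np.arctan2(t[1],t[0])))
# narrow loop/wide loop from wrist
for n,L in [("wide bar",[(95,247),(200,245)])]:
    print(n,[plane(W,*c,.08) for c in L])
st=bot.read_state();R=st["tcp_rot"];p=st["position"]
g=P.mean(0);g[2]=.111
print("shift",R.T@(g-p)*1e3)
E
python3 m2.py
```

```text
[[0.4592 0.2988 0.143 ]
 [0.4599 0.3099 0.143 ]
 [0.4889 0.298  0.143 ]
 [0.4893 0.31   0.143 ]] [0.4744 0.3042 0.143 ]
0.02955578462763302 -0.6285510092885905
[[0.4144 0.2833 0.056 ]
 [0.4147 0.3266 0.056 ]
 [0.4473 0.2831 0.056 ]
 [0.4474 0.3264 0.056 ]] [0.4309 0.3048 0.056 ]
-0.3924476903704215
-0.30192099206946443
box->tab [ 0.0434 -0.0007  0.087 ] 0.0434342670304702 -0.8861724855837877
wide bar [array([0.5509, 0.1197, 0.08  ]), array([0.5553, 0.2234, 0.08  ])]
shift [ 25.4051   2.514  149.1803]
```

>>> play_rows:
  fingers: [0, 0, 0, 0, 0, 0, 0, 255, 255, 255, 255, 255, 255, 255]
  linear:
    - [25, 2.5, 20]
    - [25.5, 2.5, 60]
    - [25.5, 2.5, 100]
    - [25.5, 2.5, 130]
    - [25.5, 2.5, 150]
    - [25.5, 2.5, 150]
    - [25.5, 2.5, 150]
    - [25.5, 2.5, 150]
    - [25.5, 2.5, 150]
    - [25.5, 2.5, 150]
    - [25.5, 2.5, 150]
    - [25.5, 2.5, 150]
    - [25.5, 2.5, 150]
    - [25.5, 2.5, 150]
  rot:
    - [0, 0, -3]
    - [0, 0, -3]
    - [0, 0, -3]
    - [0, 0, -3]
    - [0, 0, -3]
    - [0, 0, -3]
    - [0, 0, -3]
    - [0, 0, -3]
    - [0, 0, -3]
    - [0, 0, -3]
    - [0, 0, -3]
    - [0, 0, -3]
    - [0, 0, -3]
    - [0, 0, -3]

```text
time_s: 2.8
position: [0.4753, 0.3039, 0.1105]
tcp_rot: [[-1.0, 0.007, -0.0], [0.007, 1.0, -0.0], [0.0, -0.0, -1.0]]
force: [0.1, -0.0, 0.1]
opening: 0.451
```

```bash
python3 - <<'E'
from rig import bot,capture
import cv2
print(bot.read_state())
b=capture("side")[:,:,::-1]
cv2.imwrite("pics/s2.png",cv2.resize(b[110:270,200:330],None,fx=3.5,fy=3.5,interpolation=cv2.INTER_CUBIC))
E
```

```text
{'time_s': 2.8, 'joint_positions': array([ 2.12445264e+01,  3.44359076e+01,  9.65817783e+01, -2.88565526e-04,
        4.89875194e+01, -6.83411533e+01]), 'qvel': array([ 0.01279099,  0.07889336, -0.02659721,  0.01407517,  0.03633191,
        0.05188352]), 'tau': array([ 5.28535442e-03, -4.17977679e+01, -1.22011381e+01, -4.54739027e-03,
        8.52489425e-02,  1.20380173e-04]), 'position': array([0.47532438, 0.30388331, 0.11053764]), 'tcp_rot': array([[-9.99973875e-01,  7.22788361e-03, -8.32970594e-05],
       [ 7.22788667e-03,  9.99973878e-01, -3.64606978e-05],
       [ 8.30313498e-05, -3.70618070e-05, -9.99999996e-01]]), 'force': array([ 0.12739159, -0.00168604,  0.08452256]), 'moment': array([-0.01434268,  0.05619768, -0.02194216]), 'opening': 0.45142134947089074}
```

View pics/s2.png

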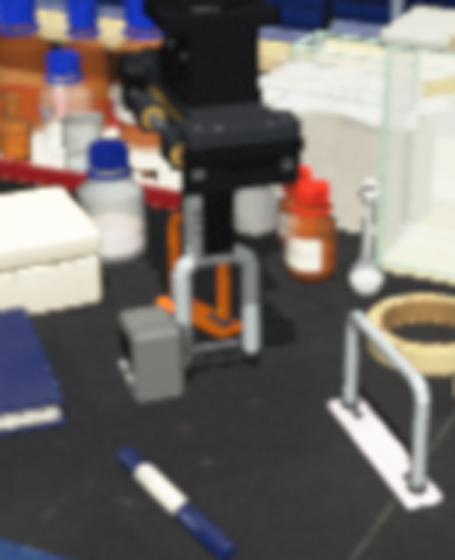

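>>> play_rows:
  fingers: [255, 255, 255, 255, 255, 255, 255, 255, 255]
  linear:
    - [0, 0, 0]
    - [0, 0, 0]
    - [0, 0, 0]
    - [0, 0, 0]
    - [0, 0, 0]
    - [0, 0, 0]
    - [0, 0, 0]
    - [0, 0, 0]
    - [0, 0, 0]
  rot:
    - [0, 0, 0]
    - [0, 0, 0]
    - [0, 0, 0]
    - [0, 0, 0]
    - [0, 0, 0]
    - [0, 0, 0]
    - [0, 0, 0]
    - [0, 0, 0]
    - [0, 0, 0]

```text
time_s: 3.75
position: [0.4753, 0.3039, 0.1105]
tcp_rot: [[-1.0, 0.007, -0.0], [0.007, 1.0, -0.0], [0.0, -0.0, -1.0]]
force: [-0.3, -0.6, -0.4]
opening: 0.136
```

>>> play_rows:
  fingers: [255, 255, 255, 255, 255, 255]
  linear:
    - [0, 0, -10]
    - [0, 0, -40]
    - [0, 0, -75]
    - [0, 0, -105]
    - [0, 0, -115]
    - [0, 0, -115]
  rot:
    - [0, 0, 0]
    - [0, 0, 0]
    - [0, 0, 0]
    - [0, 0, 0]
    - [0, 0, 0]
    - [0, 0, 0]

```text
time_s: 4.35
position: [0.4761, 0.3043, 0.2273]
tcp_rot: [[-1.0, 0.007, 0.004], [0.007, 1.0, 0.001], [-0.004, 0.001, -1.0]]
force: [0.2, 0.5, -1.3]
opening: 0.135
```

```bash
python3 - <<'E'
from rig import bot,capture
import cv2,numpy as np
s=bot.read_state();print({k:s[k] for k in("position","force","opening")})
b=capture("side")[:,:,::-1]
cv2.imwrite("pics/s3.png",cv2.resize(b[70:270,190:360],None,fx=3,fy=3,interpolation=cv2.INTER_CUBIC))
E
```

```text
{'position': array([0.47608468, 0.30432463, 0.22728112]), 'force': array([ 0.19750683,  0.47105426, -1.28636772]), 'opening': 0.13507408541319976}
```

View pics/s3.png

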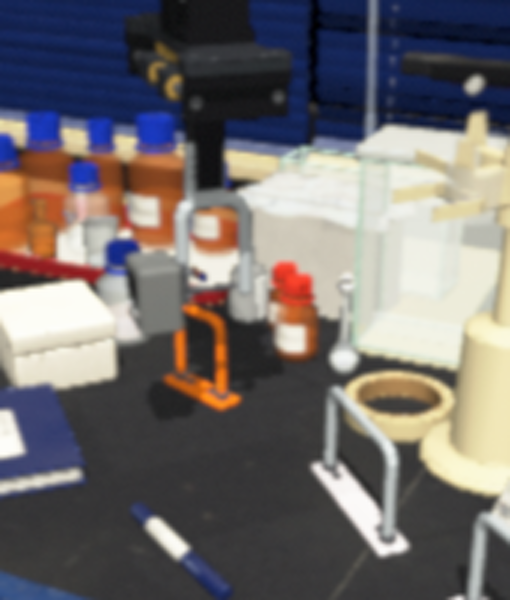

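```bash
python3 - <<'E'
from h import *
from rig import bot
np.set_printoptions(precision=4,suppress=True)
S=get_calibration("scene");D=get_calibration("side")
for a,b in [((502,400),(411,385)),((545,325),(515,290)),((543,376),(508,375)),((395,358),(338,350))]:
    print(tri(ray(S,*a),ray(D,*b)))
st=bot.read_state();R=st["tcp_rot"];p=st["position"];print(p)
for g in [(.46,.304,.2273),(.46,-.011,.2273),(.574,-.011,.2273)]: print(R.T@(np.array(g)-p)*1e3)
E
```

```text
(array([ 0.4249, -0.3535,  0.1949]), [np.float64(3.406131845589433), np.float64(3.406131845589583)])
(array([ 0.5364, -0.3375,  0.255 ]), [np.float64(0.30288343281913793), np.float64(0.3028834328191986)])
(array([ 0.5087, -0.3743,  0.1933]), [np.float64(1.674047982894879), np.float64(1.6740479828946897)])
(array([ 0.4647, -0.1623,  0.0177]), [np.float64(1.8996569273155277), np.float64(1.8996569273154664)])
[0.475  0.3039 0.2256]
[15.0235  0.0214 -1.7176]
[  12.7976 -314.9708   -1.7482]
[-101.1995 -314.1652   -1.7181]
```

>>> play_rows:
  fingers: [255, 255, 255, 255, 255, 255, 255, 255, 255, 255, 255, 255, 255, 255, 255]
  linear:
    - [8, -20, 0]
    - [13, -50, 0]
    - [13, -90, 0]
    - [13, -130, 0]
    - [13, -170, 0]
    - [13, -210, 0]
    - [13, -250, 0]
    - [13, -285, 0]
    - [8, -305, 0]
    - [-15, -314, 0]
    - [-50, -314, 0]
    - [-80, -314, 0]
    - [-101, -314, 0]
    - [-101, -314, 0]
    - [-101, -314, 0]
  rot:
    - [0, 0, -1]
    - [0, 0, -2]
    - [0, 0, -3]
    - [0, 0, -4]
    - [0, 0, -5]
    - [0, 0, -6]
    - [0, 0, -7]
    - [0, 0, -8]
    - [0, 0, -9]
    - [0, 0, -9]
    - [0, 0, -9]
    - [0, 0, -9]
    - [0, 0, -9]
    - [0, 0, -9]
    - [0, 0, -9]

```text
time_s: 5.9
position: [0.5722, -0.0104, 0.2232]
tcp_rot: [[-0.989, -0.15, -0.006], [-0.15, 0.989, 0.001], [0.006, 0.002, -1.0]]
force: [-0.6, -0.8, -2.2]
opening: 0.135
```

```bash
python3 - <<'E'
from rig import bot,capture
import cv2,numpy as np
s=bot.read_state();print({k:s[k] for k in("position","force","opening")})
for n,(r0,r1,c0,c1) in {"scene":(140,310,280,480),"side":(120,310,280,460)}.items():
    b=capture(n)[:,:,::-1]; cv2.imwrite(f"pics/{n}4.png",b)
    cv2.imwrite(f"pics/{n}4z.png",cv2.resize(b[r0:r1,c0:c1],None,fx=3,fy=3,interpolation=cv2.INTER_CUBIC))
E
```

```text
{'position': array([ 0.57223105, -0.01038777,  0.22318785]), 'force': array([-0.55007867, -0.81949483, -2.16879378]), 'opening': 0.1351800279548572}
```

View pics/scene4z.png

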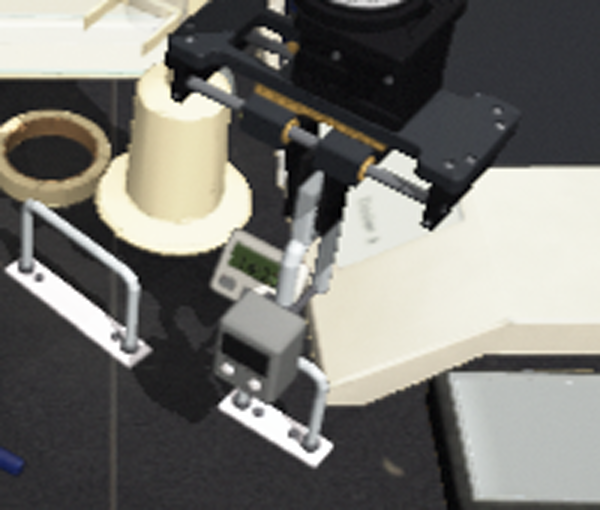

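View pics/side4z.png

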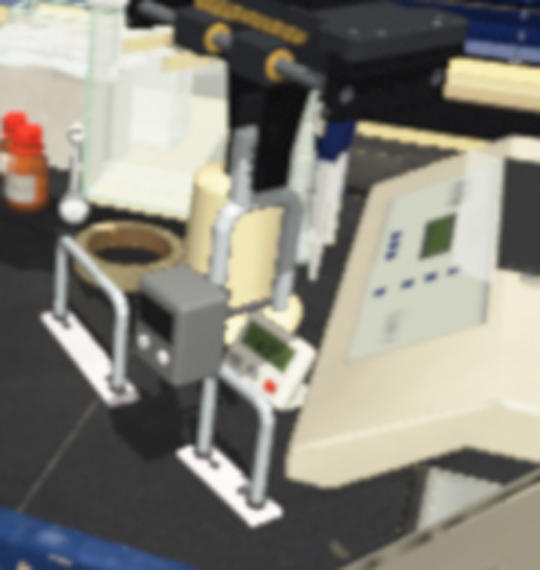

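```bash
python3 - <<'E'
from h import *
import cv2
np.set_printoptions(precision=1,suppress=True)
S=get_calibration("scene");D=get_calibration("side")
yaw=np.radians(8.6);X=np.array([np.cos(yaw),np.sin(yaw),0]);Y=np.array([-X[1],X[0],0]);Z=np.array([0,0,1.])
tab=np.array([.5722,-.0104,.2232+.0125])-.0009*X+.0003*Y
m=tab+.006*X-.097*Z
pts={"spineend":m-.026*X-.010*Z,"noseend":m+.025*X-.01*Z,"spinetop":m-.026*X+.05*Z,"nosetop":m+.025*X+.05*Z}
bar=np.array([.579,-.010,.08])
for k in (-29,29): pts[f"bar{k}"]=bar+k/1e3*Y
for k in (-29,29): pts[f"foot{k}"]=bar+k/1e3*Y-.075*Z
for n,c,(r0,c0) in (("scene",S,(140,280)),("side",D,(120,280))):
    im=cv2.imread(f"pics/{n}4z.png")
    for k,p in pts.items():
        u,v=proj(c,p);u=(u-c0+.5)*3;v=(v-r0+.5)*3
        print(n,k,u,v);cv2.circle(im,(int(u),int(v)),3,(0,0,255),-1)
    cv2.imwrite(f"pics/{n}4o.png",im)
E
```

```text
scene spineend 275.61431262823453 334.3733483051569
scene noseend 317.2665076829828 288.7367320874901
scene spinetop 286.7116689492659 270.8858469721881
scene nosetop 329.7922457464201 225.08763701937983
scene bar-29 327.76087497556864 378.95896435838677
scene bar29 254.4737623580728 337.35600379180215
scene foot-29 313.05895825597304 446.89666596114944
scene foot29 243.4741278222204 405.7255735862342
side spineend 207.98312064702378 332.48351285750823
side noseend 274.65937693845007 312.35340131112184
side spinetop 217.30008925358425 243.1727456567051
side nosetop 286.4875927483972 225.02246500058533
side bar-29 267.4803211036677 412.4751246075557
side bar29 209.38556418290563 366.17643193437937
side foot-29 254.1438731310957 508.6473097981568
side foot29 199.48340772427827 458.9335272555993
```

View pics/scene4o.png

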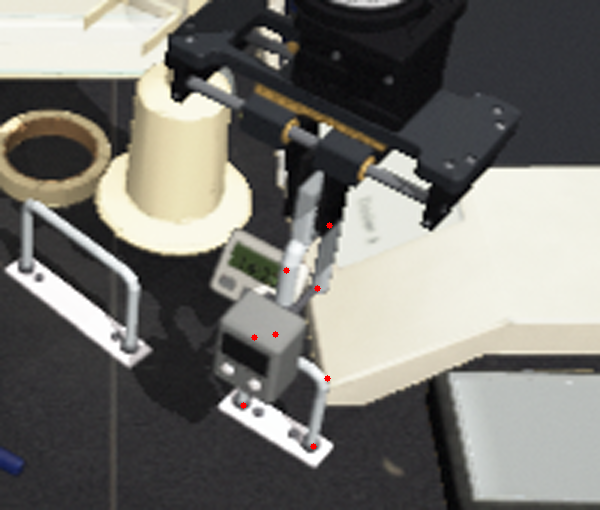

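View pics/side4o.png

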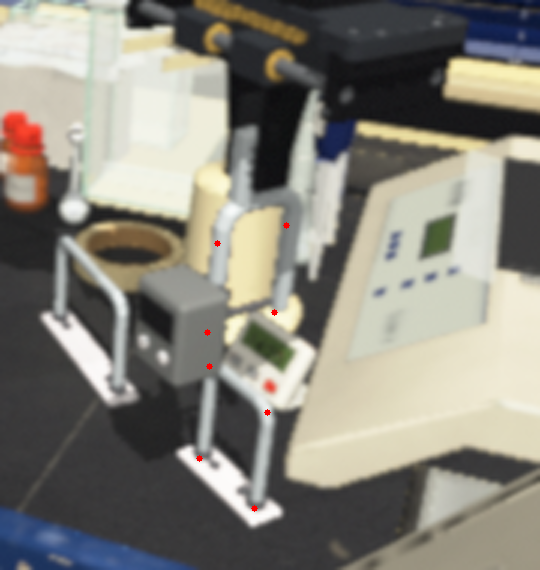

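>>> play_rows:
  fingers: [255, 255, 255, 255, 255]
  linear:
    - [-1, 0, 15]
    - [-1, 0, 32]
    - [-1, 0, 42]
    - [-1, 0, 42]
    - [-1, 0, 42]
  rot:
    - [0, 0, 0]
    - [0, 0, 0]
    - [0, 0, 0]
    - [0, 0, 0]
    - [0, 0, 0]

```text
time_s: 6.5
position: [0.5748, -0.0106, 0.1837]
tcp_rot: [[-0.989, -0.149, -0.0], [-0.149, 0.989, 0.0], [0.0, 0.0, -1.0]]
force: [-0.7, -0.4, -1.3]
opening: 0.138
```

```bash
cat > look.py <<'E'
from rig import bot,capture
import cv2,sys
k=sys.argv[1]
s=bot.read_state();print({q:s[q] for q in("time_s","position","tcp_rot","force","opening")})
for n,(r0,r1,c0,c1) in {"scene":(170,310,310,450),"side":(150,310,310,450)}.items():
    b=capture(n)[:,:,::-1]; cv2.imwrite(f"pics/{n}{k}.png",b)
    cv2.imwrite(f"pics/{n}{k}z.png",cv2.resize(b[r0:r1,c0:c1],None,fx=3.7,fy=3.7,interpolation=cv2.INTER_CUBIC))
E
python3 look.py 5
```

```text
{'time_s': 6.5, 'position': array([ 0.57477949, -0.0105673 ,  0.1837332 ]), 'tcp_rot': array([[-9.88773371e-01, -1.49422719e-01, -2.68789386e-04],
       [-1.49422726e-01,  9.88773406e-01,  5.51968909e-06],
       [ 2.64947030e-04,  4.56209644e-05, -9.99999964e-01]]), 'force': array([-0.70514866, -0.36713601, -1.25557986]), 'opening': 0.13823264832989798}
```

View pics/scene5z.png

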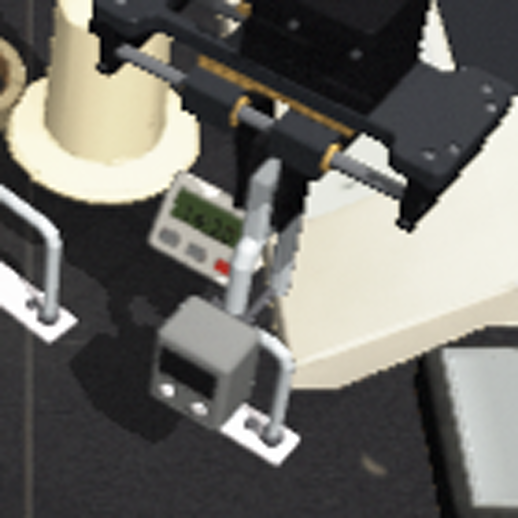

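View pics/side5z.png

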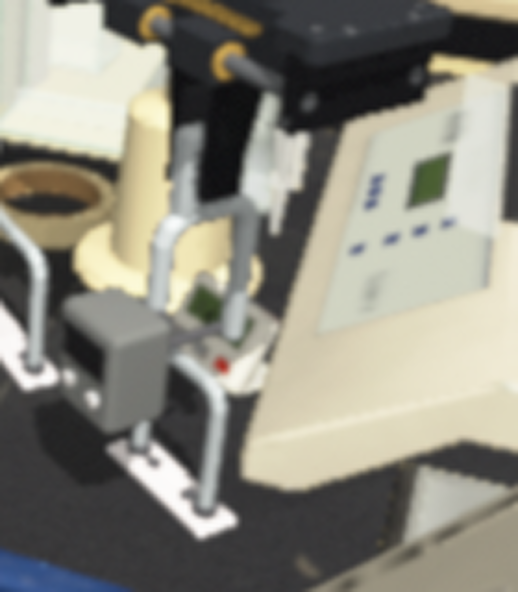

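```bash
python3 - <<'E'
import cv2
b=cv2.imread("pics/side5.png");a=cv2.imread("pics/scene5.png")
cv2.imwrite("pics/a5.png",cv2.resize(b[205:300,325:395],None,fx=8,fy=6.2,interpolation=cv2.INTER_CUBIC)[:600])
cv2.imwrite("pics/b5.png",cv2.resize(a[210:300,345:400],None,fx=6,fy=6,interpolation=cv2.INTER_CUBIC))
E
```

```text
(no output)
```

View pics/a5.png

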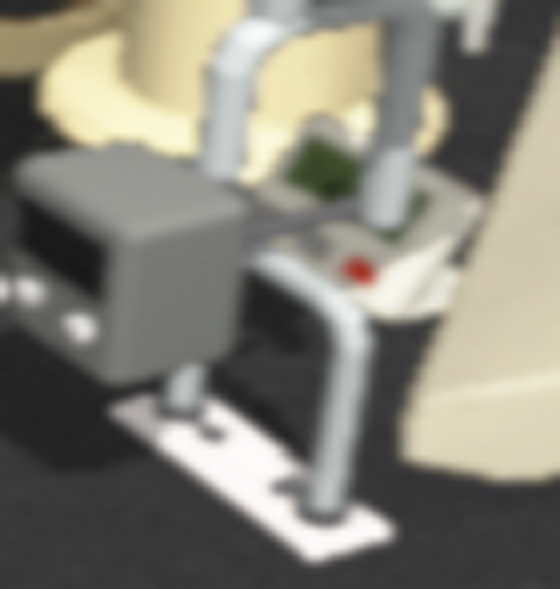

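View pics/b5.png

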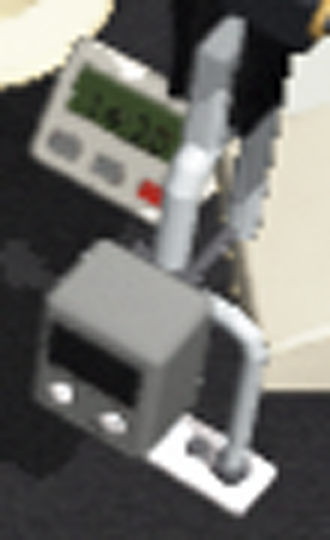

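```bash
python3 - <<'E'
from h import *
np.set_printoptions(precision=4,suppress=True)
S=get_calibration("scene");D=get_calibration("side")
d=lambda u,v:(325+(u+.5)/8-.5,205+(v+.5)/6.2-.5)
s=lambda u,v:(345+(u+.5)/6-.5,210+(v+.5)/6-.5)
nose=plane(D,*d(385,218),.0892)
n1=plane(D,*d(326,512),.005);n2=plane(D,*d(183,410),.005);nb=plane(D,*d(350,325),.08)
print("side nose",nose,"near leg",n1,"far leg",n2,(n1+n2)/2,"bar near top",nb)
n1s=plane(S,*s(233,468),.005);nbs=plane(S,*s(252,345),.08);noses=plane(S,*s(240,235),.0892)
print("scene near leg",n1s,"bar",nbs,"nose",noses)
yaw=np.radians(8.6);X=np.array([np.cos(yaw),np.sin(yaw),0]);Y=np.array([-X[1],X[0],0])
tcp=np.array([.5748,-.0106,0]);tab=tcp-.0009*X+.0003*Y
print("expected nose",tab+.031*X,"mouth",tab+.006*X)
m=(n1+n2)/2
print("side rel mouth-bar along X,Y",(nose-.025*X-m)@X,(nose-.025*X-m)@Y)
E
```

```text
side nose [ 0.6126 -0.0027  0.0892] near leg [ 0.5882 -0.0345  0.005 ] far leg [0.5802 0.0229 0.005 ] [ 0.5842 -0.0058  0.005 ] bar near top [ 0.5827 -0.0385  0.08  ]
scene near leg [ 0.5844 -0.0366  0.005 ] bar [ 0.5776 -0.0378  0.08  ] nose [ 0.6049 -0.0081  0.0892]
expected nose [ 0.6045 -0.0058  0.    ] mouth [ 0.5798 -0.0095  0.    ]
side rel mouth-bar along X,Y 0.0034902264662436343 -0.001172380417677591
```

>>> play_rows:
  fingers: [255, 255, 255, 255, 255, 255]
  linear:
    - [1, 0, 6]
    - [1, 0, 12]
    - [1, 0, 18]
    - [1, 0, 24]
    - [1, 0, 30]
    - [1, 0, 35]
  rot:
    - [0, 0, 0]
    - [0, 0, 0]
    - [0, 0, 0]
    - [0, 0, 0]
    - [0, 0, 0]
    - [0, 0, 0]

```text
time_s: 7.2
position: [0.5752, -0.011, 0.1492]
tcp_rot: [[-0.989, -0.149, 0.003], [-0.149, 0.989, -0.001], [-0.003, -0.001, -1.0]]
force: [0.1, -0.8, 5.7]
opening: 0.136
```

```bash
python3 look.py 6
```

```text
{'time_s': 7.2, 'position': array([ 0.57524252, -0.0110162 ,  0.1491818 ]), 'tcp_rot': array([[-9.88761155e-01, -1.49479992e-01,  2.66667420e-03],
       [-1.49482301e-01,  9.88764163e-01, -6.87544381e-04],
       [-2.53393775e-03, -1.07843777e-03, -9.99996208e-01]]), 'force': array([ 0.14958967, -0.78590374,  5.7347853 ]), 'opening': 0.13618584129473563}
```

View pics/side6z.png

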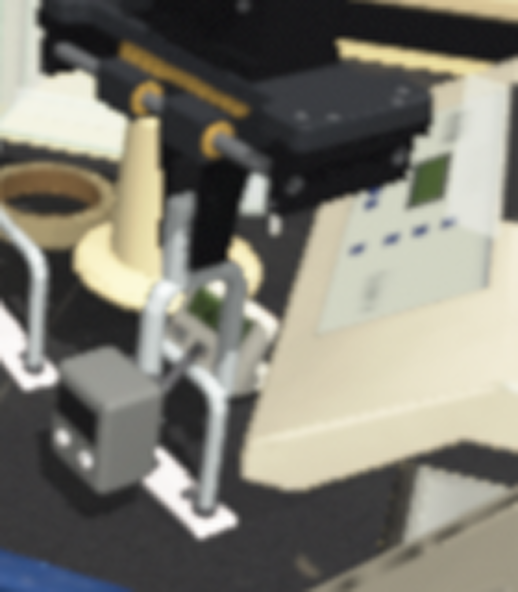

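>>> play_rows:
  fingers: [255, 255, 255, 255, 255, 255, 255, 255, 255]
  linear:
    - [0, 0, 6]
    - [0, 0, 12]
    - [0, 0, 18]
    - [0, 0, 24]
    - [0, 0, 30]
    - [0, 0, 34]
    - [0, 0, 36]
    - [0, 0, 36]
    - [0, 0, 36]
  rot:
    - [0, 0, 0]
    - [0, 0, 0]
    - [0, 0, 0]
    - [0, 0, 0]
    - [0, 0, 0]
    - [0, 0, 0]
    - [0, 0, 0]
    - [0, 0, 0]
    - [0, 0, 0]

```text
time_s: 8.2
position: [0.5744, -0.0108, 0.1126]
tcp_rot: [[-0.989, -0.149, 0.0], [-0.149, 0.989, -0.0], [-0.0, -0.0, -1.0]]
force: [0.3, 0.2, -2.4]
opening: 0.136
```

```bash
python3 look.py 7
```

```text
{'time_s': 8.2, 'position': array([ 0.57435115, -0.01078513,  0.11259859]), 'tcp_rot': array([[-9.88774124e-01, -1.49417242e-01,  4.69539393e-04],
       [-1.49417290e-01,  9.88774225e-01, -7.03261521e-05],
       [-4.53760510e-04, -1.39693983e-04, -9.99999887e-01]]), 'force': array([ 0.3495281 ,  0.20682016, -2.36236702]), 'opening': 0.136438044048093}
```

View pics/side7z.png

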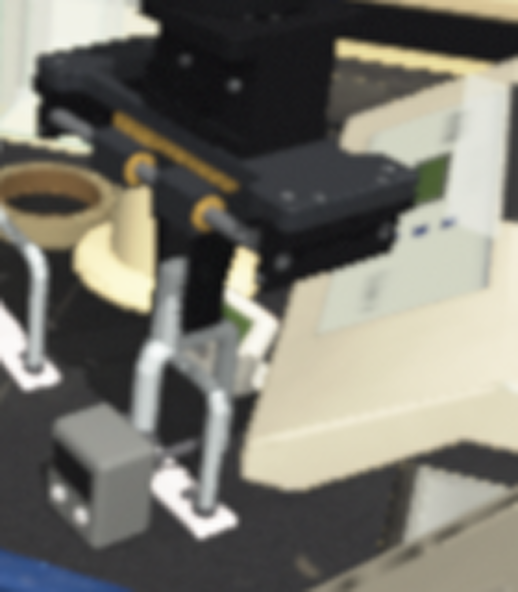

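View pics/scene7z.png

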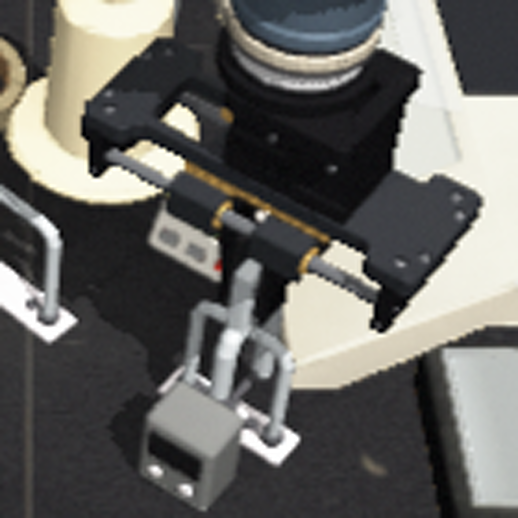

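>>> play_rows:
  fingers: [255, 255, 255, 255, 255]
  linear:
    - [0, 0, 1]
    - [0, 0, 2]
    - [0, 0, 2]
    - [0, 0, 2]
    - [0, 0, 2]
  rot:
    - [0, 0, 0]
    - [0, 0, 0]
    - [0, 0, 0]
    - [0, 0, 0]
    - [0, 0, 0]

```text
time_s: 8.8
position: [0.5741, -0.0107, 0.1106]
tcp_rot: [[-0.989, -0.149, -0.0], [-0.149, 0.989, -0.0], [0.0, -0.0, -1.0]]
force: [0.7, -0.2, -1.5]
opening: 0.137
```

>>> play_rows:
  fingers: [255, 255, 255, 255]
  linear:
    - [0, 0, 0.5]
    - [0, 0, 0.8]
    - [0, 0, 0.8]
    - [0, 0, 0.8]
  rot:
    - [0, 0, 0]
    - [0, 0, 0]
    - [0, 0, 0]
    - [0, 0, 0]

```text
time_s: 9.2
position: [0.5745, -0.0108, 0.1104]
tcp_rot: [[-0.989, -0.149, 0.001], [-0.149, 0.989, -0.0], [-0.001, -0.0, -1.0]]
force: [0.2, -0.2, 5.3]
opening: 0.133
```

On the bench now: the force has changed to +5 N. I'll release and retreat straight up.

>>> play_rows:
  fingers: [200, 150, 100, 50, 0, 0, 0, 0, 0, 0, 0, 0, 0, 0, 0]
  linear:
    - [0, 0, 0]
    - [0, 0, 0]
    - [0, 0, 0]
    - [0, 0, 0]
    - [0, 0, 0]
    - [0, 0, 0]
    - [0, 0, 0]
    - [0, 0, 0]
    - [0, 0, 0]
    - [0, 0, 0]
    - [0, 0, 0]
    - [0, 0, 0]
    - [0, 0, 0]
    - [0, 0, 0]
    - [0, 0, 0]
  rot:
    - [0, 0, 0]
    - [0, 0, 0]
    - [0, 0, 0]
    - [0, 0, 0]
    - [0, 0, 0]
    - [0, 0, 0]
    - [0, 0, 0]
    - [0, 0, 0]
    - [0, 0, 0]
    - [0, 0, 0]
    - [0, 0, 0]
    - [0, 0, 0]
    - [0, 0, 0]
    - [0, 0, 0]
    - [0, 0, 0]

```text
time_s: 10.7
position: [0.574, -0.0107, 0.1097]
tcp_rot: [[-0.989, -0.149, -0.0], [-0.149, 0.989, 0.0], [0.0, 0.0, -1.0]]
force: [0.6, 0.2, -0.1]
opening: 1.004
```

>>> play_rows:
  fingers: [0, 0, 0, 0, 0, 0, 0, 0, 0]
  linear:
    - [0, 0, -10]
    - [0, 0, -30]
    - [0, 0, -60]
    - [0, 0, -100]
    - [0, 0, -140]
    - [0, 0, -160]
    - [40, 0, -160]
    - [60, 0, -160]
    - [60, 0, -160]
  rot:
    - [0, 0, 0]
    - [0, 0, 0]
    - [0, 0, 0]
    - [0, 0, 0]
    - [0, 0, 0]
    - [0, 0, 0]
    - [0, 0, 0]
    - [0, 0, 0]
    - [0, 0, 0]

```text
time_s: 11.6
position: [0.5119, -0.0194, 0.2706]
tcp_rot: [[-0.989, -0.149, -0.001], [-0.149, 0.989, 0.0], [0.001, 0.0, -1.0]]
force: [0.3, -0.9, -0.2]
opening: 1.003
```

```bash
python3 look.py 8
```

```text
{'time_s': 11.6, 'position': array([ 0.5119371, -0.0193986,  0.2706416]), 'tcp_rot': array([[-9.88865010e-01, -1.48808042e-01, -1.46923894e-03],
       [-1.48808486e-01,  9.88866015e-01,  1.97340996e-04],
       [ 1.42351453e-03,  4.13778828e-04, -9.99998901e-01]]), 'force': array([ 0.25568798, -0.93469652, -0.19099205]), 'opening': 1.0028050957703023}
```

View pics/side8z.png

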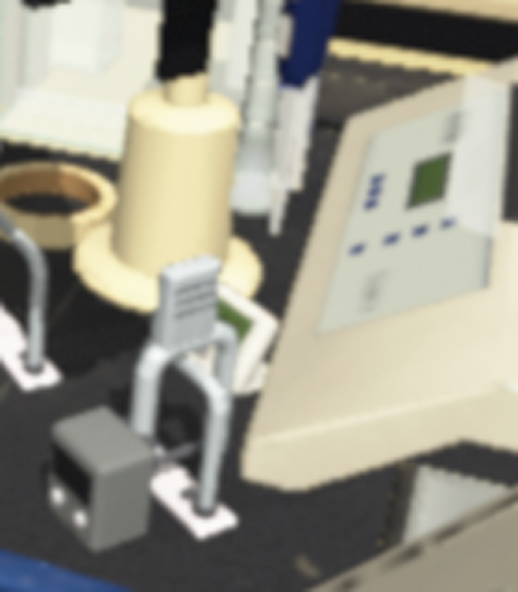

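View pics/scene8z.png

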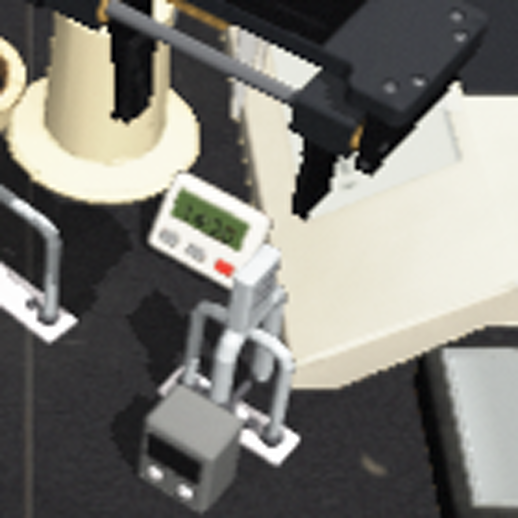

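View pics/scene8.png

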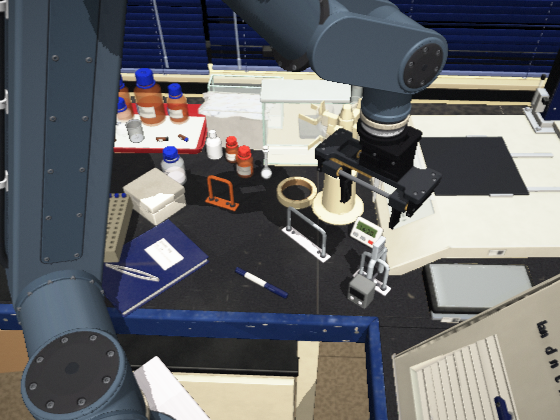

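The final pictures show the logger upright with the bar inside its hook. The gate rod is back across the mouth below the bar, at (180,448) in the side zoom, and the gripper is clear of the logger.

```bash
python3 -c "
from rig import bot
print(bot.hand_in())"
```

```text
the job is handed in; nothing more can be done
None
```

The data logger is clipped to the narrower loop, standing upright on the bench and released. I handed the job in at about 11.7 s, against the 35 s limit.

- **Grasp and carry:** I gripped the logger by its tab and carried it past the tree stand and over to the narrow loop. I turned it about 9° to sit square to the bar.
- **Pressing on:** The reading went from about −1.3 N (the logger's weight) to +5.7 N partway down, with the gate visibly swung up. It fell back to about −2.4 N once the bar had passed the gate.
- **Release:** I set it down until the force reading rose to about +5 N, opened the fingers and backed away upwards.

**Last checks:**
- Both fixed cameras show the logger upright with the bar inside the hook, and the side view shows the gate closed beneath the bar.
- The gripper is fully open and well clear, with wrist force near zero.
- The wide loop and the orange look-alike were not touched.
- The gate angle could only be judged from the pictures.
- The two cameras differed by a few millimetres in absolute position. That is within the ±11 mm tolerance, and no check failed.

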